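Lock the sample vials into the transport block with the mallet

ROBOT

A 7-joint arm with a two-finger parallel gripper is mounted at the origin on the work surface. World frame = base frame: x ahead of the robot, y to its left, z up, the work surface at z = 0. Lengths are in mm, angles in rad, forces in N, time in s.
With the tool pointing down it reaches from about 425 to 875 mm from the base axis. Payload 4.7 kg.
Tool frame: the origin (TCP) lies between the finger pads; the fingertips stand 22 mm ahead of it and the grasp point (between the pads) lies 3 mm ahead of it; z points along the fingers, y is the line along which they close (so a half turn about z gives the same grasp; the last joint's range is limited). The gripper opens to 85 mm and grips with 20 to 120 N. Pads are 22 mm wide; open, the fingers measure 114 mm over their backs; the gripper's body (76 mm by 85 mm) begins 54 mm behind the grasp point. The pads swing forward as they close: fully open they stand 13 mm farther back than shut.
Start: joints at [-1.279, 0.321, -0.07, 1.45, 0.023, 1.371, -0.057], TCP at [178.282, 625.09, 253.349] pointing down, gripper open.
Joint ranges: [-2.86, 2.86], [-0.3, 2.09], [-1.38, 1.24], [0.06, 2.45], [-1.56, 4.7], [0.09, 2.05], [-2.69, 2.69]. Speed limits (rad/s): [2.57, 2.57, 3.14, 3.14, 3.14, 3.14, 3.14].

INTERFACE

Orientations are given as [roll, pitch, yaw] about the fixed x, y, z axes, in that order (R = Rz(yaw) Ry(pitch) Rx(roll)).
In Python, from cell import bot, eyes gives the robot as it stands.
- The arm moves only by the tool servo_tool, never from a script. Its argument "steps" is a list of rows, each a list of 7 numbers: the shift along the tool's x, y, z normalised to -1 to 1, where 1 is 200 mm, then the turn, a rotation vector about the tool's x, y, z normalised to -1 to 1, where 1 is pi rad, then the opening, from -1 (shut) to 1 (fully open). In form: [[tx, ty, tz, wx, wy, wz, jaw], ...]. A call has exactly 8 rows; each row is the pose to reach, as a shift and turn from the pose commanded when the call began, along the tool's axes at that moment, turning the shorter way round; what a row does not reach only later rows make up. A row lasts 1/10 s, in which the tool goes at most 50 mm and 8.59 degrees, less where a joint would pass 70% of its speed; a pose out of reach is approached as far as the arm can. A call with a number of a shift or a turn outside -1 to 1 is refused whole. A call with a gripper value outside its range is refused whole. The fingers move at their own pace and stop on an object; the grip force is fixed at half the most. Time passes only in rows, so rows that repeat a pose let the fingers close, or fill a call up. It gives the time, the measured TCP pose, the force, the opening and the grip force at its end, in the units of the state.
- bot.sense(): the state, without advancing time (a new reading comes with each control period).
- eyes.get_image(name): name is "scene" or "top" or "wrist"; returns a dict with "image" (400x640x3 uint8, red, green, blue), "fovy" (degrees; the focal length in pixels is half the picture's height over the tangent of half this angle, whatever the lens; pixels are square), "cx", "cy" (the principal point, pixels), "R" (3x3) and "t" (3): a world point X has camera coordinates R X + t; the wrist camera has in their place "mount" (4x4, takes a point from camera to tool coordinates, whose origin is the TCP and whose axes are the flange's). Camera axes: x right, y down, z forward; pixel columns grow to the right and rows downward; lengths in mm; the calibration is good to about 2 mm. The wrist camera is an equidistant fisheye: a pixel r from the principal point sees the ray r / f radians off the axis. A picture is of the moment at which its call begins: read the wrist's pose just before it. There is no depth.
- bot.sign_off(): hands the job in; it is judged then, once.
The state is a dict: "t": time; "joint_pos": joint angles; "dq": joint speeds; "effort": joint torques, N m; "tcp_pos": TCP position; "eef_rot": TCP orientation; "wrist_force": force on the tool from outside, world axes, zero at the start; "wrist_torque": the same for the moment, N m; "grip_width": opening from 0.0 (shut) to 1.0 (fully open); "finger_force": force on a finger pad.
Only numpy, scipy, OpenCV 4.12 (cv2) and the standard library are available. Lean on these libraries where they do the work, as an engineer would, in place of code of your own. Each camera call takes 0.05 s, during which the arm holds its last target. There are 200 camera calls.

TASK

Move every vial from the white rack into the transport block, one to a socket (any sockets), pushed fully down, and then lock each one by knocking the sprung pin in front of its socket fully home with the mallet, never with the gripper. Leave the pins of empty sockets up, do not hit the vials with the mallet or disturb the bottle, tub and tip box, and finish with the mallet standing on its head in the middle of its grey mat.

Things in the scene. Friction and masses are not known exactly. Their poses are not given: they have to be found in the camera images.
- block: Fixed aluminium transport block, 140 (x) x 250 (y) x 50 mm high; origin under its centre, x away from the robot at yaw 0. Five round sockets in a row along y, 48 mm apart, at x = +40 mm. At x = -50 mm a rail, 30 mm wide, its top 75 mm above the table, carries five locking pins, one straight in front of each socket (same y).
- socket0 (a point): Centre of the mouth of socket 0 of the block (0 at the block's -y end, 4 at +y): a round hole 27 mm across and 35 mm deep, straight down.
- socket1 (a point): Centre of the mouth of socket 1 of the block (0 at the block's -y end, 4 at +y): a round hole 27 mm across and 35 mm deep, straight down.
- socket2 (a point): Centre of the mouth of socket 2 of the block (0 at the block's -y end, 4 at +y): a round hole 27 mm across and 35 mm deep, straight down.
- socket3 (a point): Centre of the mouth of socket 3 of the block (0 at the block's -y end, 4 at +y): a round hole 27 mm across and 35 mm deep, straight down.
- socket4 (a point): Centre of the mouth of socket 4 of the block (0 at the block's -y end, 4 at +y): a round hole 27 mm across and 35 mm deep, straight down.
- pinhead0: Round steel head of locking pin 0, which belongs to socket 0: 18 mm across, 12 mm high, origin at the centre of its underside. Up: underside 78 to 81 mm above the table, top 12 mm higher. Fully home: underside 67 mm (top 79 mm, 4 mm above the rail). Sprung: it resists with 6 to 8 N, and a detent keeps it where it was driven; it cannot be raised.
- pinhead1: Round steel head of locking pin 1, which belongs to socket 1: 18 mm across, 12 mm high, origin at the centre of its underside. Up: underside 78 to 81 mm above the table, top 12 mm higher. Fully home: underside 67 mm (top 79 mm, 4 mm above the rail). Sprung: it resists with 6 to 8 N, and a detent keeps it where it was driven; it cannot be raised.
- pinhead2: Round steel head of locking pin 2, which belongs to socket 2: 18 mm across, 12 mm high, origin at the centre of its underside. Up: underside 78 to 81 mm above the table, top 12 mm higher. Fully home: underside 67 mm (top 79 mm, 4 mm above the rail). Sprung: it resists with 6 to 8 N, and a detent keeps it where it was driven; it cannot be raised.
- pinhead3: Round steel head of locking pin 3, which belongs to socket 3: 18 mm across, 12 mm high, origin at the centre of its underside. Up: underside 78 to 81 mm above the table, top 12 mm higher. Fully home: underside 67 mm (top 79 mm, 4 mm above the rail). Sprung: it resists with 6 to 8 N, and a detent keeps it where it was driven; it cannot be raised.
- pinhead4: Round steel head of locking pin 4, which belongs to socket 4: 18 mm across, 12 mm high, origin at the centre of its underside. Up: underside 78 to 81 mm above the table, top 12 mm higher. Fully home: underside 67 mm (top 79 mm, 4 mm above the rail). Sprung: it resists with 6 to 8 N, and a detent keeps it where it was driven; it cannot be raised.
- vial0: Loose capped sample vial, 24 mm in diameter over its whole height of 80 mm (white cap on the top 20 mm), 30 g; origin at the centre of its underside, z up its axis. May be absent. All vials are alike.
- vial1: Loose capped sample vial, 24 mm in diameter over its whole height of 80 mm (white cap on the top 20 mm), 30 g; origin at the centre of its underside, z up its axis. May be absent. All vials are alike.
- vial2: Loose capped sample vial, 24 mm in diameter over its whole height of 80 mm (white cap on the top 20 mm), 30 g; origin at the centre of its underside, z up its axis. May be absent. All vials are alike.
- vial3: Loose capped sample vial, 24 mm in diameter over its whole height of 80 mm (white cap on the top 20 mm), 30 g; origin at the centre of its underside, z up its axis. May be absent. All vials are alike.
- vial4: Loose capped sample vial, 24 mm in diameter over its whole height of 80 mm (white cap on the top 20 mm), 30 g; origin at the centre of its underside, z up its axis. May be absent. All vials are alike.
- rack: Fixed white plastic rack, 250 (x) x 60 (y) x 50 mm high, in which the vials stand at the start; origin under its centre. Five square wells, 27 mm wide and 35 mm deep, in a row along its x, 48 mm apart, the middle one at x = 0.
- mallet: Loose mallet, 250 g, standing on its striking face: white nylon head 56 x 56 mm, 64 mm high; wooden handle 20 mm wide, 26 mm high, level along the mallet's -x from the head to 135 mm from the head's axis, its centre line 40 mm above the striking face. Origin at the centre of the striking face (underside), z up through the head.
- mallet_grip (a point): A place to hold the mallet: the middle of the handle's section, 54 mm from the head's axis, 40 mm above the striking face.
- mat: Fixed grey mat, 120 x 120 x 4 mm, on which the mallet stands at the start; origin at the centre of its underside.
- bottle: Bystander: bottle, 60 mm across, 150 mm high, with a blue cap; origin under its centre.
- sharps: Bystander: yellow tub with a red lid, 94 mm across, 108 mm high; origin under its centre.
- tipbox: Bystander: box of tips, 85 x 120 x 58 mm, blue with a clear lid; origin under its centre.
There are look-alikes about, which are no part of the job. Leave any green or red look-alike of the vial1 alone.

How it is judged:
By the outcome, as a careful person would: the job done as asked, in the order asked, and still so for the second after the job is handed in, with the robot touching nothing.
Of vial0, vial1, vial2, vial3, vial4 only 3 to 5 are there at a start; the rules pass over those that are not, and their reading is None.
At some moment in a run one of mallet may be knocked a few centimetres aside while the robot is not near it.
It also fails if it takes over 210 s, if anything falls off the work surface, if the arm or the gripper's body presses on something with over 40 N, if the wrist force passes 120 N, or if a joint passes its speed limit or range.

## Working session

There is one attempt and no reset: what is moved stays moved. The work goes in short steps, Python scripts to look and compute and a tool call to move; the robot and the scene stay as the last step left them, time stands still between calls to the robot, and variables do not carry over. Pictures are saved under pics/ and viewed, at most 17 in all, crops included, and the job is handed in when it is done.

Besides the shell and the picture viewer there is one more tool, called after "Call:" by a JSON object that holds its "method" and its "body". servo_tool: Moves the arm, as the interface text tells. Scaled input: -1 to 1 covers 200 mm each way for a shift and pi rad each way for a turn. Its arguments: {"type":"object","properties":{"steps":{"type":"array"}},"required":["steps"]}

```bash
ls; mkdir -p pics
python3 - <<'E'
from cell import bot, eyes
import cv2,pickle
s=bot.sense(); print(s)
d={}
for n in("scene","top","wrist"):
    i=eyes.get_image(n); d[n]=i; cv2.imwrite(f"pics/{n}0.png",i["image"][:,:,::-1])
    print(n,{k:v for k,v in i.items() if k!="image"})
pickle.dump((s,d),open("d0.pkl","wb"))
E
```

```text
pics
{'t': 0.0, 'joint_pos': array([-1.27889856,  0.32183947, -0.07008736,  1.45172635,  0.02255654,
        1.37082052, -0.05689243]), 'dq': array([-0.00048066,  0.00017894,  0.00021557,  0.00257414, -0.00057208,
        0.00148618,  0.00037813]), 'effort': array([-1.85352596e-04, -4.93575168e+01, -3.82483257e-01, -3.14329720e+01,
        1.29323624e-02,  1.13431763e-02, -5.40545997e-06]), 'tcp_pos': array([178.14136083, 624.56409929, 252.18701151]), 'eef_rot': array([-3.13958622e+00,  5.89484509e-05,  2.86382805e+00]), 'wrist_force': array([ 0.0303489 , -0.24046375,  0.25993865]), 'wrist_torque': array([ 0.02042844, -0.0051891 , -0.00113105]), 'finger_force': 0.0, 'grip_width': 0.9963490673403529}
scene {'fovy': 51.68656661690095, 'cx': 315.10910771284927, 'cy': 200.63165899180828, 'R': array([[-0.76888735,  0.63928153,  0.01146106],
       [ 0.41268485,  0.50988313, -0.75479163],
       [-0.48836815, -0.57561994, -0.65586449]]), 't': array([ 478.93133449, -177.23447828, 1233.17569506])}
top {'fovy': 44.93029712500493, 'cx': 324.5684601688054, 'cy': 191.1910254507494, 'R': array([[-0.01829465, -0.99982456,  0.00401825],
       [-0.99748778,  0.01797651, -0.06851981],
       [ 0.06843555, -0.0052617 , -0.99764166]]), 't': array([ -22.58951566,  571.20319619, 1428.94265057])}
wrist {'fovy': 65.70646984690485, 'cx': 318.17720363309405, 'cy': 198.44934779190993, 'mount': array([[ 4.76803367e-04, -9.56824468e-01, -2.90665976e-01,
         7.40087825e+01],
       [ 9.99999308e-01,  7.68769124e-04, -8.90279883e-04,
         1.92977164e-01],
       [ 1.07529660e-03, -2.90665350e-01,  9.56824173e-01,
        -1.21218451e+02],
       [ 0.00000000e+00,  0.00000000e+00,  0.00000000e+00,
         1.00000000e+00]])}
```

View pics/top0.png

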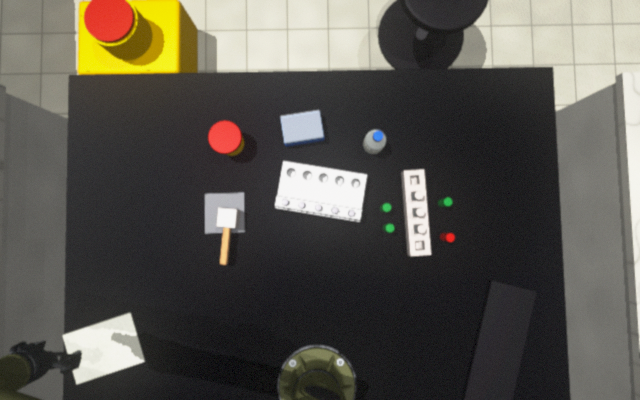

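View pics/scene0.png

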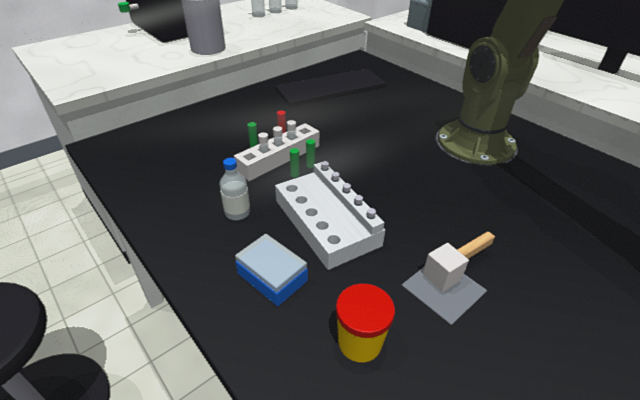

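The top view shows three vials in the middle wells of the rack at (417, 196–229), with both end wells empty. The block is at (321, 190), and the mallet head is at (228, 217) with its handle towards the robot. The scene view agrees. The green and red vials stand outside the rack.

```bash
cat > h.py <<'E'
import numpy as np, cv2
from scipy.spatial.transform import Rotation as Ro
from cell import bot, eyes
def pose(s): return np.array(s["tcp_pos"]), Ro.from_euler("xyz",s["eef_rot"]).as_matrix()
def look(n,save=None):
    s=bot.sense(); i=eyes.get_image(n)
    f=200/np.tan(np.radians(i["fovy"]/2))
    if n=="wrist":
        p,R=pose(s); M=i["mount"]; C=R@M[:3,:3]; o=p+R@M[:3,3]
    else: C=i["R"].T; o=-C@i["t"]
    if save: cv2.imwrite(f"pics/{save}.png",i["image"][:,:,::-1])
    return dict(im=i["image"],f=f,c=np.array([i["cx"],i["cy"]]),C=C,o=o,fish=n=="wrist")
def ray(v,px):
    d=np.atleast_2d(px)-v["c"]
    if v["fish"]:
        r=np.linalg.norm(d,axis=1,keepdims=True)+1e-9; th=r/v["f"]
        q=np.hstack([d/r*np.sin(th),np.cos(th)])
    else: q=np.hstack([d/v["f"],np.ones((len(d),1))])
    return q@v["C"].T
def cast(v,px,z):
    q=ray(v,px); return (v["o"]+q*((z-v["o"][2])/q[:,2:]))[:,:2]
def proj(v,X):
    q=(np.atleast_2d(X)-v["o"])@v["C"]
    if v["fish"]:
        r=np.linalg.norm(q[:,:2],axis=1,keepdims=True); th=np.arctan2(r,q[:,2:])
        return v["c"]+q[:,:2]/r*th*v["f"]
    return v["c"]+v["f"]*q[:,:2]/q[:,2:]
def step(target,yaw,s=None):
    """scaled shift & turn from the measured pose to target, tool straight down at yaw"""
    p,R=pose(s or bot.sense()); d=R.T@(np.array(target)-p)/200
    w=Ro.from_matrix(R.T@Ro.from_euler("xyz",[np.pi,0,yaw]).as_matrix()).as_rotvec()/np.pi
    print("step",d.round(4),w.round(4))
E
python3 - <<'E'
from h import *
v=look("top")
for n,px,z in [("rack corners",[(403,171),(425,169),(431,254),(409,257)],50),("vial tops",[(417,196),(418,212),(420,229)],95),("end wells",[(414,180),(419,245)],50),
 ("sockets",[(290,173),(307,175),(323,177),(340,180),(356,183)],50),("pins",[(286,203),(303,206),(319,209),(336,211),(352,214)],90),
 ("mallet head",[(217,207),(237,207),(237,227),(217,227)],68),("handle end",[(223,263)],50),("mat",[(205,193),(244,192),(244,233),(205,234)],4),
 ("lookalike",[(387,208),(390,228),(448,202),(450,237)],80),("bottle",[(374,140)],100),("tipbox",[(302,128)],58),("tub",[(225,137)],108)]:
    print(n,cast(v,np.array(px,float),z).round(0).tolist())
E
```

```text
rack corners [[624.0, -265.0], [629.0, -330.0], [380.0, -339.0], [372.0, -275.0]]
vial tops [[547.0, -295.0], [502.0, -296.0], [454.0, -300.0]]
end wells [[597.0, -296.0], [407.0, -305.0]]
sockets [[624.0, 68.0], [617.0, 18.0], [610.0, -29.0], [601.0, -79.0], [591.0, -126.0]]
pins [[534.0, 78.0], [525.0, 29.0], [515.0, -16.0], [509.0, -64.0], [500.0, -109.0]]
mallet head [[527.0, 278.0], [526.0, 221.0], [469.0, 221.0], [470.0, 279.0]]
handle end [[365.0, 266.0]]
mat [[573.0, 329.0], [574.0, 211.0], [450.0, 212.0], [449.0, 329.0]]
lookalike [[515.0, -211.0], [458.0, -218.0], [529.0, -386.0], [429.0, -388.0]]
bottle [[709.0, -176.0]]
tipbox [[756.0, 30.0]]
tub [[723.0, 247.0]]
```

Call:
{"method": "servo_tool", "body": {"steps": [[-0.98,-0.71,-0.24,0,0,-0.0884,0],[-0.98,-0.71,-0.24,0,0,-0.0884,0],[-0.98,-0.71,-0.24,0,0,-0.0884,0],[-0.98,-0.71,-0.24,0,0,-0.0884,0],[-0.98,-0.71,-0.24,0,0,-0.0884,0],[-0.98,-0.71,-0.24,0,0,-0.0884,0],[-0.98,-0.71,-0.24,0,0,-0.0884,0],[-0.98,-0.71,-0.24,0,0,-0.0884,0]]}}

```text
t: 1.0
tcp_pos: [326.5, 435.7, 301.0]
eef_rot: [3.141, -0.001, -3.14]
wrist_force: [1.1, 0.1, -0.3]
grip_width: 0.5
finger_force: 0.0
```

Call:
{"method": "servo_tool", "body": {"steps": [[-0.76,-0.825,0,0,0,0,0],[-0.76,-0.825,0,0,0,0,0],[-0.76,-0.825,0,0,0,0,0],[-0.76,-0.825,0,0,0,0,0],[-0.76,-0.825,0,0,0,0,0],[-0.76,-0.825,0,0,0,0,0],[-0.76,-0.825,0,0,0,0,0],[-0.76,-0.825,0,0,0,0,0]]}}

```text
t: 1.8
tcp_pos: [478.2, 272.4, 300.9]
eef_rot: [3.141, -0.001, -3.137]
wrist_force: [-0.5, -0.4, 0.2]
grip_width: 0.498
finger_force: 0.0
```

Call:
{"method": "servo_tool", "body": {"steps": [[-0.2,-1,0,0,0,0,0],[-0.2,-1,0,0,0,0,0],[-0.2,-1,0,0,0,0,0],[-0.2,-1,0,0,0,0,0],[-0.2,-1,0,0,0,0,0],[-0.2,-1,0,0,0,0,0],[-0.2,-1,0,0,0,0,0],[-0.2,-1,0,0,0,0,0]]}}

```text
t: 2.6
tcp_pos: [519.3, 72.7, 301.1]
eef_rot: [3.141, -0.0, -3.137]
wrist_force: [1.3, 0.4, -0.2]
grip_width: 0.502
finger_force: 0.0
```

Call:
{"method": "servo_tool", "body": {"steps": [[-0.1,-0.5,0,0,0,0,0],[-0.1,-0.5,0,0,0,0,0],[-0.1,-0.5,0,0,0,0,0],[-0.1,-0.5,0,0,0,0,0],[-0.1,-0.5,0,0,0,0,0],[-0.1,-0.5,0,0,0,0,0],[-0.1,-0.5,0,0,0,0,0],[-0.1,-0.5,0,0,0,0,0]]}}

```text
t: 3.4
tcp_pos: [539.8, -29.2, 301.3]
eef_rot: [3.141, -0.0, -3.14]
wrist_force: [-0.3, -0.2, -0.5]
grip_width: 0.496
finger_force: 0.0
```

Run:
```python
from h import *
import pickle
v=look("wrist","w1"); pickle.dump(v,open("w1.pkl","wb"))
s=bot.sense();print(s["tcp_pos"],s["joint_pos"].round(2))
```

```text
[539.76662205 -29.50377208 301.33149195] [-0.46  0.06  0.49  1.67 -0.03  1.42  1.61]
```

View pics/w1.png

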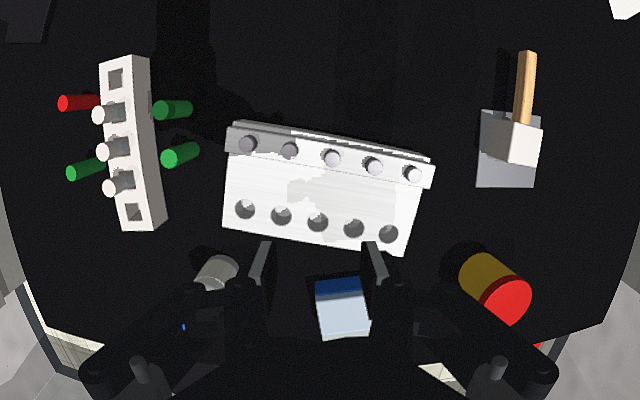

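The wrist view shows everything at once. The sockets run from (245, 209) to (389, 234), the pins from (248, 144) to (413, 174), and the vial caps are near (103, 115), (103, 151) and (110, 187). The mallet head is at (511, 138).

Run:
```python
from h import *
import pickle
from scipy.optimize import least_squares
v=pickle.load(open("w1.pkl","rb")); g=cv2.cvtColor(v["im"],cv2.COLOR_RGB2GRAY)
def blob(p,th,r=15,inv=True):
    x,y=p; x0,y0=x-r,y-r; c=g[y0:y+r,x0:x+r]; m=(c<th if inv else c>th).astype(np.uint8)
    n,l,st,ce=cv2.connectedComponentsWithStats(m)
    k=1+np.argmax(st[1:,4]); cs,_=cv2.findContours((l==k).astype(np.uint8),0,cv2.CHAIN_APPROX_NONE)
    h=cv2.convexHull(cs[0]); e=cv2.fitEllipse(h) if len(h)>4 else None
    return np.array(e[0])+[x0,y0], e[1]
S=[]
for p in [(245,209),(281,216),(318,222),(353,228),(389,234)]:
    c,a=blob(p,170); S.append(c); print(c.round(1),np.round(a,1),cast(v,c,50).round(1))
S=np.array(S); W=cast(v,S,50)
def res(q):
    c,s=np.cos(q[2]),np.sin(q[2]); R=np.array([[c,-s],[s,c]])
    L=np.array([[40,48*(i-2)] for i in range(5)])
    return ((L@R.T+q[:2])-W).ravel()
r=least_squares(res,[560,-20,-.17]); print("block",r.x.round(3),r.fun.round(1))
big=cv2.resize(v["im"][90:260,60:440,::-1],None,fx=2.1,fy=2.1,interpolation=cv2.INTER_CUBIC); cv2.imwrite("pics/w1c.png",big)
```

```text
[244.5 209. ] [18.6 20.1] [[ 593.4 -124.7]]
[280.7 215.7] [18.7 20.7] [[602.1 -77.5]]
[317.4 222. ] [18.9 20.7] [[610.6 -30.2]]
[353.3 228.3] [18.8 20.5] [[619.3  16.7]]
[388.  233.8] [17.7 20. ] [[627.7  63.8]]
block [ 5.71275e+02 -2.31980e+01 -1.80000e-01] [ 0.  -0.1 -0.1 -0.1  0.  -0.2 -0.1  0.1  0.1  0.3]
```

View pics/w1c.png

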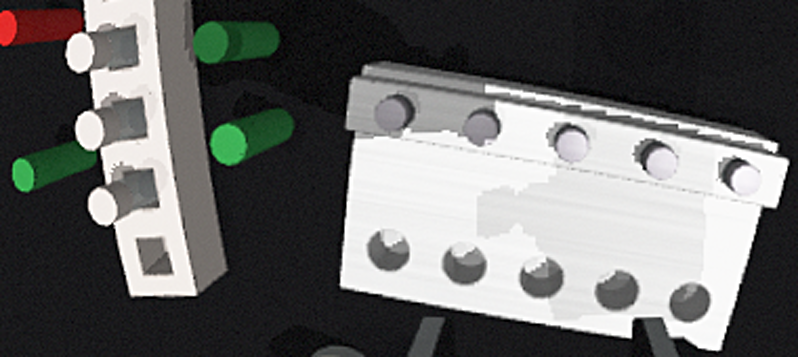

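Call:
{"method": "servo_tool", "body": {"steps": [[0.1,-0.75,0.05,0,0,0,0],[0.1,-0.75,0.05,0,0,0,0],[0.1,-0.75,0.05,0,0,0,0],[0.1,-0.75,0.05,0,0,0,0],[0.1,-0.75,0.05,0,0,0,0],[0.1,-0.75,0.05,0,0,0,0],[0.1,-0.75,0.05,0,0,0,0],[0.1,-0.75,0.05,0,0,0,0]]}}

```text
t: 4.25
tcp_pos: [520.3, -178.7, 291.3]
eef_rot: [3.141, 0.0, -3.139]
wrist_force: [0.3, -0.4, -0.2]
grip_width: 0.496
finger_force: 0.0
```

Call:
{"method": "servo_tool", "body": {"steps": [[0.1,-0.6,0.05,0,0,-0.015,0],[0.1,-0.6,0.05,0,0,-0.015,0],[0.1,-0.6,0.05,0,0,-0.015,0],[0.1,-0.6,0.05,0,0,-0.015,0],[0.1,-0.6,0.05,0,0,-0.015,0],[0.1,-0.6,0.05,0,0,-0.015,0],[0.1,-0.6,0.05,0,0,-0.015,0],[0.1,-0.6,0.05,0,0,-0.015,0]]}}

```text
t: 5.05
tcp_pos: [500.4, -298.9, 281.4]
eef_rot: [3.141, 0.0, -3.092]
wrist_force: [-0.1, 0.3, 0.1]
grip_width: 0.495
finger_force: 0.0
```

Run:
```python
from h import *
import pickle
v=look("wrist","w2"); pickle.dump(v,open("w2.pkl","wb"))
s=bot.sense();print(s["tcp_pos"],s["eef_rot"],s["joint_pos"].round(2))
```

```text
[ 500.26432492 -299.21907028  281.39195819] [ 3.14125960e+00  3.41039451e-04 -3.09272855e+00] [-0.13  0.19  0.72  1.61 -0.13  1.39  2.22]
```

View pics/w2.png

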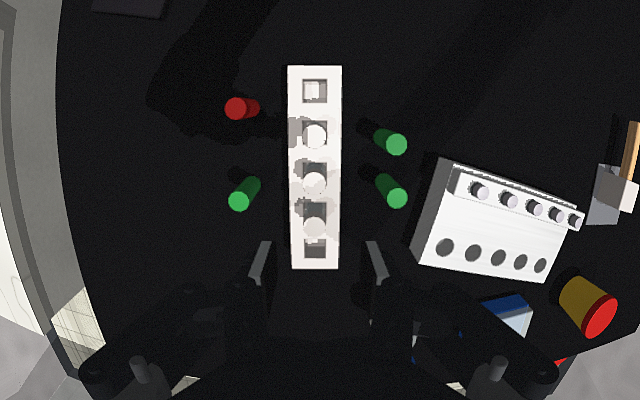

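The rack is upright in the picture, with the vial caps at (314, 136), (314, 184) and (313, 227). The empty end wells are at (314, 91) and (315, 248).

Run:
```python
from h import *
import pickle
v=pickle.load(open("w2.pkl","rb")); g=cv2.cvtColor(v["im"],cv2.COLOR_RGB2GRAY)
m=(g>110).astype(np.uint8); n,l,st,ce=cv2.connectedComponentsWithStats(m); k=l[80,292]
L=[];R=[]
for y in range(75,262,6):
    xs=np.where(l[y]==k)[0]; L.append((xs[0]-.5,y)); R.append((xs[-1]+.5,y))
A=cast(v,np.array(L),50);B=cast(v,np.array(R),50)
print("width",np.median(np.linalg.norm(A-B,axis=1)))
for E in(A,B): print(np.polyfit(E[:,0],E[:,1],1), np.abs(np.polyval(np.polyfit(E[:,0],E[:,1],1),E[:,0])-E[:,1]).max())
ys=np.where(l[:,314]==k)[0]; ys2=np.where(l[:,295]==k)[0]; print("ends",cast(v,np.array([(295,ys2[0]-.5),(295,ys2[-1]+.5)]),50))
for p in [(314.5,91),(314.5,136),(314,184),(313.5,227)]: print(p,cast(v,np.array(p),50 if p[1]<100 else 95).round(1))
w=pickle.load(open("w1.pkl","rb"))
cv2.imwrite("pics/w2c.png",cv2.resize(v["im"][60:280,270:360,::-1],None,fx=2.7,fy=2.7,interpolation=cv2.INTER_CUBIC))
```

```text
width 61.34533111498262
[ 4.88984945e-02 -3.58699863e+02] 1.5853338700704285
[ 4.84133393e-02 -2.97184983e+02] 1.0642042514794525
ends [[ 378.8092761  -330.919235  ]
 [ 630.41124496 -322.72009144]]
(314.5, 91) [[ 408.4 -307.7]]
(314.5, 136) [[ 455.5 -304.8]]
(314, 184) [[ 504.6 -303. ]]
(313.5, 227) [[ 552.  -301.4]]
```

View pics/w2c.png

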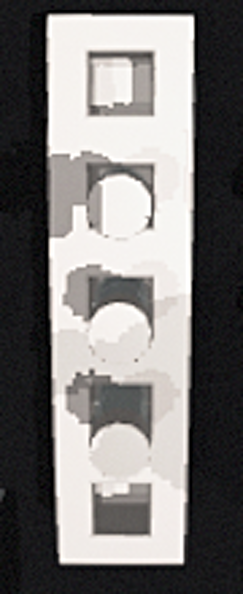

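Call:
{"method": "servo_tool", "body": {"steps": [[-0.26,-0.022,0.2,0,0,0,0],[-0.26,-0.022,0.4,0,0,0,0],[-0.26,-0.022,0.6,0,0,0,0],[-0.26,-0.022,0.7,0,0,0,0],[-0.26,-0.022,0.8,0,0,0,0],[-0.26,-0.022,0.8,0,0,0,0],[-0.26,-0.022,0.8,0,0,0,0],[-0.26,-0.022,0.8,0,0,0,0]]}}

```text
t: 5.9
tcp_pos: [552.9, -302.5, 123.0]
eef_rot: [-3.141, 0.002, -3.094]
wrist_force: [-0.1, -0.2, -0.0]
grip_width: 0.501
finger_force: 0.0
```

Run:
```python
from h import *
v=look("wrist","w3"); step((552.3,-301.1,80),-3.0929); print(bot.sense()["grip_width"])
for z in (40,60,80): print(proj(v,[(552.3,-301.1,95)]))
```

```text
step [0.003  0.0079 0.2152] [-0.0003  0.0008 -0.0005]
0.5010405673001793
[[320.93377995 248.83510811]]
[[320.93377995 248.83510811]]
[[320.93377995 248.83510811]]
```

View pics/w3.png

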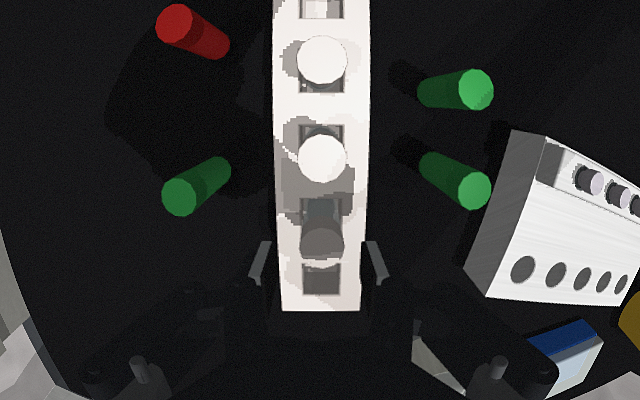

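The cap at (322, 247) is centred between the fingers at 265 and 377. I'll go down and close.

Call:
{"method": "servo_tool", "body": {"steps": [[0.003,0.007,0.08,0,0,0,0],[0.003,0.007,0.16,0,0,0,0],[0.003,0.007,0.215,0,0,0,0],[0.003,0.007,0.215,0,0,0,0],[0.003,0.007,0.215,0,0,0,-0.5],[0.003,0.007,0.215,0,0,0,-1],[0.003,0.007,0.215,0,0,0,-1],[0.003,0.007,0.215,0,0,0,-1]]}}

```text
t: 6.75
tcp_pos: [551.6, -300.9, 78.8]
eef_rot: [-3.141, 0.001, -3.095]
wrist_force: [-0.2, 0.5, -1.3]
grip_width: 0.268
finger_force: 58.6
```

Call:
{"method": "servo_tool", "body": {"steps": [[0,0,-0.1,0,0,0,-1],[0,0,-0.3,0,0,0,-1],[0,0,-0.5,0,0,0,-1],[0,0,-0.6,0,0,0,-1],[0,0,-0.6,0,0,0,-1],[0,0,-0.6,0,0,0,-1],[0,0,-0.6,0,0,0,-1],[0,0,-0.6,0,0,0,-1]]}}

```text
t: 7.55
tcp_pos: [550.6, -300.3, 196.7]
eef_rot: [3.14, -0.002, -3.095]
wrist_force: [0.2, -0.1, -0.6]
grip_width: 0.264
finger_force: 59.6
```

Run:
```python
from h import *
yaw=np.pi-0.18; print(bot.sense()["tcp_pos"])
c,s=np.cos(-.18),np.sin(-.18)
for i in range(5): print(i,(np.array([571.3,-23.2])+[c*40-s*48*(i-2),s*40+c*48*(i-2)]).round(1),"pin",(np.array([571.3,-23.2])+[-c*50-s*48*(i-2),-s*50+c*48*(i-2)]).round(1))
step((593.4,-124.8,175),yaw)
step((610.7,-30.4,175),yaw)
```

```text
[ 550.56798422 -300.27336722  196.68163198]
0 [ 593.5 -124.8] pin [ 504.9 -108.7]
1 [602.1 -77.6] pin [513.5 -61.5]
2 [610.7 -30.4] pin [522.1 -14.2]
3 [619.2  16.9] pin [530.7  33. ]
4 [627.8  64.1] pin [539.3  80.2]
step [-0.2555  0.8662  0.1088] [ 0.0003 -0.0008  0.0723]
step [-0.3641  1.3336  0.109 ] [ 0.0003 -0.0008  0.0723]
```

Call:
{"method": "servo_tool", "body": {"steps": [[-0.05,0.2,0,0,0,0,-1],[-0.1,0.4,0,0,0,0.03,-1],[-0.18,0.6,0.05,0,0,0.06,-1],[-0.2555,0.8,0.1,0,0,0.072,-1],[-0.2555,0.866,0.109,0,0,0.072,-1],[-0.2555,0.866,0.109,0,0,0.072,-1],[-0.2555,0.866,0.109,0,0,0.072,-1],[-0.2555,0.866,0.109,0,0,0.072,-1]]}}

```text
t: 8.35
tcp_pos: [593.6, -128.3, 176.8]
eef_rot: [-3.14, 0.001, 2.959]
wrist_force: [0.2, -0.1, -0.4]
grip_width: 0.265
finger_force: 59.6
```

Run:
```python
from h import *
v=look("wrist","w4"); step((593.5,-124.8,120),np.pi-.18)
print(proj(v,[(593.5,-124.8,50),(602.1,-77.6,50),(610.7,-30.4,50)]).round(1))
s=bot.sense();p=s["tcp_pos"]; print(p,"vial bottom/top proj",proj(v,[p-[0,0,63.8],p+[0,0,16]]))
cv2.imwrite("pics/w4c.png",cv2.resize(v["im"][130:330,200:440,::-1],None,fx=2.5,fy=2.5))
```

```text
step [0.0042 0.0167 0.2847] [-0.0003  0.0002 -0.0009]
[[322.5 196. ]
 [379.2 196. ]
 [432.1 196. ]]
[ 593.68695495 -128.17677575  176.93552288] vial bottom/top proj [[318.42568694 225.05277345]
 [318.14342194 297.21518755]]
```

View pics/w4c.png

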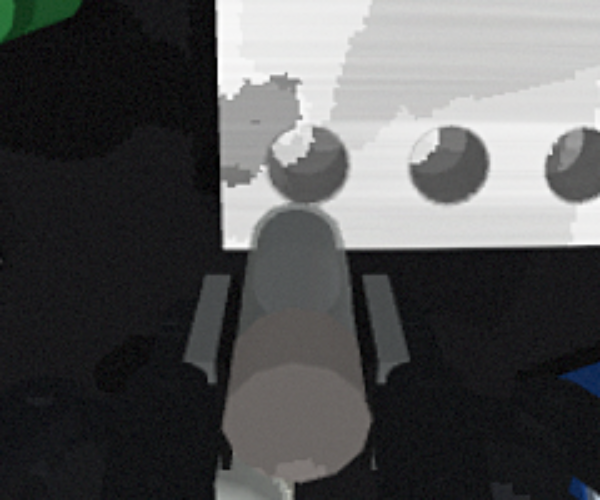

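Socket 0 is at about (323, 196), as predicted. The vial's bottom is at (318, 225), matching the tool pose, so the calibration is good. I'll align and lower.

Call:
{"method": "servo_tool", "body": {"steps": [[0.004,0.017,0.1,0,0,-0.001,-1],[0.004,0.017,0.18,0,0,-0.001,-1],[0.004,0.017,0.23,0,0,-0.001,-1],[0.004,0.017,0.23,0,0,-0.001,-1],[0.004,0.017,0.23,0,0,-0.001,-1],[0.004,0.017,0.23,0,0,-0.001,-1],[0.004,0.017,0.23,0,0,-0.001,-1],[0.004,0.017,0.23,0,0,-0.001,-1]]}}

```text
t: 9.2
tcp_pos: [594.4, -121.9, 131.1]
eef_rot: [3.141, 0.001, 2.966]
wrist_force: [-0.0, 0.3, -0.2]
grip_width: 0.268
finger_force: 59.6
```

Run:
```python
from h import *
step((593.5,-124.8,78.8),np.pi-.18); print(bot.sense()["tcp_pos"])
```

```text
step [ 0.002  -0.0149  0.2615] [0.0001 0.0003 0.0013]
[ 594.35493172 -121.93177272  131.10877758]
```

Call:
{"method": "servo_tool", "body": {"steps": [[0,0,0,0,0,0,-1],[0,0,0,0,0,0,-1],[0,0,0,0,0,0,-1],[0,0,0,0,0,0,-1],[0,0,0,0,0,0,-1],[0,0,0,0,0,0,-1],[0,0,0,0,0,0,-1],[0,0,0,0,0,0,-1]]}}

```text
t: 10.0
tcp_pos: [594.0, -121.9, 130.5]
eef_rot: [3.142, 0.0, 2.966]
wrist_force: [-0.5, -0.6, -0.4]
grip_width: 0.262
finger_force: 59.6
```

Run:
```python
from h import *
step((593.5,-124.8,78.8),np.pi-.18); s=bot.sense();print(s["tcp_pos"],s["dq"].round(3))
```

```text
step [-1.000e-04 -1.460e-02  2.586e-01] [0.     0.     0.0013]
[ 593.98356051 -121.92501569  130.51670406] [ 0.002 -0.002 -0.    -0.002  0.001  0.001  0.   ]
```

Call:
{"method": "servo_tool", "body": {"steps": [[0,-0.013,0.03,0,0,0.001,-1],[0,-0.013,0.03,0,0,0.001,-1],[0,-0.013,0.03,0,0,0.001,-1],[0,-0.013,0.03,0,0,0.001,-1],[0,-0.013,0.03,0,0,0.001,-1],[0,-0.013,0.03,0,0,0.001,-1],[0,-0.013,0.03,0,0,0.001,-1],[0,-0.013,0.03,0,0,0.001,-1]]}}

```text
t: 10.8
tcp_pos: [593.6, -124.4, 124.6]
eef_rot: [3.142, 0.0, 2.963]
wrist_force: [0.3, 1.3, -0.8]
grip_width: 0.263
finger_force: 59.6
```

Run:
```python
from h import *
step((593.5,-124.8,78.8),np.pi-.18); s=bot.sense();print(s["tcp_pos"],s["dq"].round(3))
```

```text
step [ 1.00e-04 -2.00e-03  2.29e-01] [0.     0.0001 0.0003]
[ 593.58811957 -124.4145482   124.59424139] [ 0.     0.    -0.     0.001 -0.    -0.    -0.001]
```

Call:
{"method": "servo_tool", "body": {"steps": [[0,-0.002,0.04,0,0,0,-1],[0,-0.002,0.08,0,0,0,-1],[0,-0.002,0.12,0,0,0,-1],[0,-0.002,0.16,0,0,0,-1],[0,-0.002,0.2,0,0,0,-1],[0,-0.002,0.23,0,0,0,-1],[0,-0.002,0.235,0,0,0,-1],[0,-0.002,0.235,0,0,0,-1]]}}

```text
t: 11.6
tcp_pos: [593.5, -124.9, 78.3]
eef_rot: [3.141, -0.0, 2.962]
wrist_force: [-2.0, 0.1, 6.1]
grip_width: 0.264
finger_force: 60.4
```

Call:
{"method": "servo_tool", "body": {"steps": [[0,0,0,0,0,0,0],[0,0,0,0,0,0,0],[0,0,0,0,0,0,0],[0,0,-0.1,0,0,0,0],[0,0,-0.3,0,0,0,0],[0,0,-0.5,0,0,0,0],[0,0,-0.5,0,0,0,0],[0,0,-0.5,0,0,0,0]]}}

```text
t: 12.4
tcp_pos: [594.0, -124.9, 178.4]
eef_rot: [3.141, 0.002, 2.963]
wrist_force: [0.4, 0.7, -0.5]
grip_width: 0.498
finger_force: 0.0
```

Run:
```python
from h import *
look("wrist","w5")
step((504.5,-303.3,130),-3.0929); s=bot.sense();print(s["tcp_pos"])
```

```text
step [ 0.2772 -0.9583  0.2348] [ 0.0001 -0.0001 -0.0725]
[ 593.19045993 -124.59754102  177.01073811]
```

View pics/w5.png

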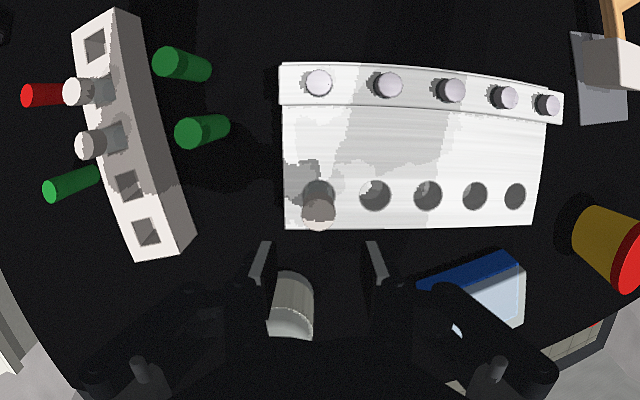

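The vial is standing in socket 0, its cap at (318, 210), and the other two are still in the rack. Next is the middle one.

Call:
{"method": "servo_tool", "body": {"steps": [[0.07,-0.24,0,0,0,0,0],[0.14,-0.48,0,0,0,-0.03,0],[0.21,-0.72,0.05,0,0,-0.06,0],[0.277,-0.94,0.15,0,0,-0.0725,0],[0.277,-0.952,0.235,0,0,-0.0725,0],[0.277,-0.952,0.235,0,0,-0.0725,0],[0.277,-0.952,0.235,0,0,-0.0725,0],[0.277,-0.952,0.235,0,0,-0.0725,0]]}}

```text
t: 13.25
tcp_pos: [506.3, -300.8, 130.7]
eef_rot: [3.141, 0.0, -3.09]
wrist_force: [0.4, 0.3, 0.8]
grip_width: 0.499
finger_force: 0.0
```

Run:
```python
from h import *
step((504.5,-303.3,79),-3.0929); s=bot.sense();print(s["tcp_pos"])
```

```text
step [ 0.0096 -0.0122  0.2584] [0.0001 0.0001 0.0009]
[ 506.27919836 -300.78670202  130.68559986]
```

Call:
{"method": "servo_tool", "body": {"steps": [[0.0096,-0.0122,0,0,0,0,0],[0.0096,-0.0122,0.08,0,0,0,0],[0.0096,-0.0122,0.16,0,0,0,0],[0.0096,-0.0122,0.22,0,0,0,0],[0.0096,-0.0122,0.258,0,0,0,0],[0.0096,-0.0122,0.258,0,0,0,0],[0.0096,-0.0122,0.258,0,0,0,0],[0.0096,-0.0122,0.258,0,0,0,0]]}}

```text
t: 14.05
tcp_pos: [503.6, -305.2, 79.4]
eef_rot: [-3.141, 0.001, -3.093]
wrist_force: [0.4, -0.4, 0.3]
grip_width: 0.501
finger_force: 0.0
```

Call:
{"method": "servo_tool", "body": {"steps": [[0,0,0,0,0,0,-0.3],[0,0,0,0,0,0,-0.5],[0,0,0,0,0,0,-1],[0,0,0,0,0,0,-1],[0,0,0,0,0,0,-1],[0,0,0,0,0,0,-1],[0,0,0,0,0,0,-1],[0,0,0,0,0,0,-1]]}}

```text
t: 14.85
tcp_pos: [503.6, -305.0, 79.4]
eef_rot: [-3.142, 0.001, -3.093]
wrist_force: [-0.2, 1.4, 5.2]
grip_width: 0.265
finger_force: 58.8
```

Call:
{"method": "servo_tool", "body": {"steps": [[0,0,-0.1,0,0,0,-1],[0,0,-0.3,0,0,0,-1],[0,0,-0.5,0,0,0,-1],[0,0,-0.6,0,0,0,-1],[0,0,-0.6,0,0,0,-1],[0,0,-0.6,0,0,0,-1],[0,0,-0.6,0,0,0,-1],[0,0,-0.6,0,0,0,-1]]}}

```text
t: 15.65
tcp_pos: [502.4, -304.4, 197.2]
eef_rot: [3.141, -0.003, -3.093]
wrist_force: [0.2, 0.4, -0.8]
grip_width: 0.265
finger_force: 59.3
```

Run:
```python
from h import *
step((560,-170,175),np.pi-.18);step((610.7,-30.4,175),np.pi-.18); s=bot.sense();print(s["tcp_pos"])
```

```text
step [-0.3205  0.657   0.1108] [ 0.0002 -0.0009  0.0728]
step [-0.6076  1.3418  0.1108] [ 0.0002 -0.0009  0.0728]
[ 502.41806384 -304.37020483  197.19967014]
```

Call:
{"method": "servo_tool", "body": {"steps": [[-0.08,0.16,0,0,0,0.02,-1],[-0.16,0.32,0,0,0,0.04,-1],[-0.24,0.5,0,0,0,0.06,-1],[-0.3205,0.657,0,0,0,0.0728,-1],[-0.3205,0.657,0,0,0,0.0728,-1],[-0.3205,0.657,0,0,0,0.0728,-1],[-0.3205,0.657,0,0,0,0.0728,-1],[-0.3205,0.657,0,0,0,0.0728,-1]]}}

```text
t: 16.45
tcp_pos: [560.0, -172.3, 198.7]
eef_rot: [-3.141, -0.0, 2.959]
wrist_force: [0.2, 0.1, -0.1]
grip_width: 0.267
finger_force: 59.3
```

Call:
{"method": "servo_tool", "body": {"steps": [[-0.03,0.2,0,0,0,0,-1],[-0.06,0.4,0,0,0,0,-1],[-0.1,0.6,0,0,0,0,-1],[-0.125,0.732,0.05,0,0,0,-1],[-0.125,0.732,0.2,0,0,0,-1],[-0.125,0.732,0.3,0,0,0,-1],[-0.125,0.732,0.33,0,0,0,-1],[-0.125,0.732,0.33,0,0,0,-1]]}}

```text
t: 17.25
tcp_pos: [611.0, -32.2, 132.3]
eef_rot: [-3.141, -0.002, 2.96]
wrist_force: [-0.8, -0.8, 0.1]
grip_width: 0.267
finger_force: 59.3
```

Run:
```python
from h import *
v=look("wrist","w6")
step((610.7,-30.4,79.2),np.pi-.18); s=bot.sense();print(s["tcp_pos"])
```

```text
step [0.007  0.0074 0.2709] [-0.0001  0.0001 -0.0006]
[611.79436976 -32.10429048 133.39012545]
```

Call:
{"method": "servo_tool", "body": {"steps": [[0.003,0.006,0.02,0,0,0,-1],[0.003,0.006,0.04,0,0,0,-1],[0.003,0.006,0.04,0,0,0,-1],[0.003,0.006,0.04,0,0,0,-1],[0.003,0.006,0.04,0,0,0,-1],[0.003,0.006,0.04,0,0,0,-1],[0.003,0.006,0.04,0,0,0,-1],[0.003,0.006,0.04,0,0,0,-1]]}}

```text
t: 18.1
tcp_pos: [611.3, -29.6, 125.0]
eef_rot: [3.142, 0.0, 2.962]
wrist_force: [-0.4, 1.0, -0.1]
grip_width: 0.265
finger_force: 59.3
```

Run:
```python
from h import *
v=look("wrist")
for _ in range(2): step((610.7,-30.4,79.2),np.pi-.18); look("wrist")
```

```text
step [ 0.0024 -0.0042  0.2288] [ 0.  0. -0.]
step [ 0.0022 -0.0043  0.2287] [ 0.  0. -0.]
```

Call:
{"method": "servo_tool", "body": {"steps": [[0.005,-0.004,0,0,0,0,-1],[0.005,-0.004,0.06,0,0,0,-1],[0.005,-0.004,0.1,0,0,0,-1],[0.005,-0.004,0.14,0,0,0,-1],[0.005,-0.004,0.18,0,0,0,-1],[0.005,-0.004,0.22,0,0,0,-1],[0.005,-0.004,0.235,0,0,0,-1],[0.005,-0.004,0.235,0,0,0,-1]]}}

```text
t: 19.05
tcp_pos: [610.3, -30.4, 79.4]
eef_rot: [3.141, -0.0, 2.961]
wrist_force: [-4.2, 0.5, 11.4]
grip_width: 0.267
finger_force: 60.5
```

Bottomed out at the expected height with an 11 N reaction. I'll release, lift, and go to the last vial at (456.3, -305.6).

Call:
{"method": "servo_tool", "body": {"steps": [[0,0,0,0,0,0,0],[0,0,0,0,0,0,0],[0,0,0,0,0,0,0],[0,0,-0.1,0,0,0,0],[0,0,-0.3,0,0,0,0],[0,0,-0.5,0,0,0,0],[0,0,-0.5,0,0,0,0],[0,0,-0.5,0,0,0,0]]}}

```text
t: 19.85
tcp_pos: [610.7, -30.2, 178.7]
eef_rot: [3.141, 0.002, 2.962]
wrist_force: [-0.2, -0.9, -0.4]
grip_width: 0.5
finger_force: 0.0
```

Run:
```python
from h import *
step((530,-170,170),-3.0929);step((456.3,-305.6,130),-3.0929); s=bot.sense();print(s["tcp_pos"])
```

```text
step [ 0.272  -0.7598  0.0423] [ 0.0002  0.0006 -0.0728]
step [ 0.5135 -1.493   0.2412] [ 0.0002  0.0006 -0.0728]
[610.69746478 -30.232639   178.69159613]
```

Call:
{"method": "servo_tool", "body": {"steps": [[0.08,-0.2,0,0,0,-0.02,0],[0.16,-0.4,0,0,0,-0.04,0],[0.22,-0.6,0,0,0,-0.06,0],[0.272,-0.76,0,0,0,-0.0728,0],[0.272,-0.76,0,0,0,-0.0728,0],[0.272,-0.76,0,0,0,-0.0728,0],[0.272,-0.76,0,0,0,-0.0728,0],[0.272,-0.76,0,0,0,-0.0728,0]]}}

```text
t: 20.65
tcp_pos: [529.8, -168.4, 177.2]
eef_rot: [3.141, -0.001, -3.09]
wrist_force: [0.7, -0.1, -0.2]
grip_width: 0.499
finger_force: 0.0
```

Call:
{"method": "servo_tool", "body": {"steps": [[0.1,-0.2,0,0,0,0,0],[0.2,-0.4,0,0,0,0,0],[0.3,-0.55,0.05,0,0,0,0],[0.401,-0.65,0.15,0,0,0,0],[0.401,-0.656,0.24,0,0,0,0],[0.401,-0.656,0.24,0,0,0,0],[0.401,-0.656,0.24,0,0,0,0],[0.401,-0.656,0.24,0,0,0,0]]}}

```text
t: 21.45
tcp_pos: [457.3, -304.2, 130.8]
eef_rot: [-3.141, 0.001, -3.09]
wrist_force: [0.7, 0.4, -0.2]
grip_width: 0.499
finger_force: 0.0
```

Run:
```python
from h import *
look("wrist"); step((456.3,-305.6,79.2),-3.0929); s=bot.sense();print(s["tcp_pos"],s["joint_pos"].round(2))
```

```text
step [ 0.0052 -0.0059  0.2584] [-0.0002  0.0005  0.0007]
[ 457.20170128 -304.33329384  130.8755692 ] [-0.12  0.25  0.75  1.88 -0.19  1.09  2.32]
```

Call:
{"method": "servo_tool", "body": {"steps": [[0.003,-0.004,0,0,0,0,0],[0.003,-0.004,0.08,0,0,0,0],[0.003,-0.004,0.16,0,0,0,0],[0.003,-0.004,0.22,0,0,0,0],[0.003,-0.004,0.258,0,0,0,0],[0.003,-0.004,0.258,0,0,0,0],[0.003,-0.004,0.258,0,0,0,0],[0.003,-0.004,0.258,0,0,0,0]]}}

```text
t: 22.3
tcp_pos: [455.6, -306.2, 78.9]
eef_rot: [-3.141, 0.001, -3.093]
wrist_force: [0.1, 0.3, 0.1]
grip_width: 0.499
finger_force: 0.0
```

Call:
{"method": "servo_tool", "body": {"steps": [[0,0,0,0,0,0,-0.3],[0,0,0,0,0,0,-0.5],[0,0,0,0,0,0,-1],[0,0,0,0,0,0,-1],[0,0,0,0,0,0,-1],[0,0,0,0,0,0,-1],[0,0,0,0,0,0,-1],[0,0,0,0,0,0,-1]]}}

```text
t: 23.1
tcp_pos: [455.6, -306.1, 79.0]
eef_rot: [-3.141, 0.001, -3.093]
wrist_force: [-0.2, 0.8, 4.8]
grip_width: 0.267
finger_force: 58.6
```

Call:
{"method": "servo_tool", "body": {"steps": [[0,0,-0.1,0,0,0,-1],[0,0,-0.3,0,0,0,-1],[0,0,-0.5,0,0,0,-1],[0,0,-0.6,0,0,0,-1],[0,0,-0.6,0,0,0,-1],[0,0,-0.6,0,0,0,-1],[0,0,-0.6,0,0,0,-1],[0,0,-0.6,0,0,0,-1]]}}

```text
t: 23.9
tcp_pos: [454.3, -305.3, 196.7]
eef_rot: [3.141, -0.003, -3.093]
wrist_force: [0.3, 0.8, -0.9]
grip_width: 0.271
finger_force: 60.0
```

Run:
```python
from h import *
step((520,-140,197),np.pi-.18);step((627.8,64.1,197),np.pi-.18); s=bot.sense();print(s["tcp_pos"])
```

```text
step [-0.3681  0.8098 -0.0015] [ 0.0002 -0.0009  0.0728]
step [-0.956   1.8029 -0.002 ] [ 0.0002 -0.0009  0.0728]
[ 454.33672297 -305.34919983  196.73424875]
```

Call:
{"method": "servo_tool", "body": {"steps": [[-0.09,0.2,0,0,0,0.02,-1],[-0.18,0.4,0,0,0,0.04,-1],[-0.27,0.6,0,0,0,0.06,-1],[-0.368,0.81,0,0,0,0.0728,-1],[-0.368,0.81,0,0,0,0.0728,-1],[-0.368,0.81,0,0,0,0.0728,-1],[-0.368,0.81,0,0,0,0.0728,-1],[-0.368,0.81,0,0,0,0.0728,-1]]}}

```text
t: 24.7
tcp_pos: [520.1, -142.1, 198.0]
eef_rot: [-3.141, -0.001, 2.959]
wrist_force: [-0.1, 0.4, 0.2]
grip_width: 0.264
finger_force: 60.0
```

Call:
{"method": "servo_tool", "body": {"steps": [[-0.08,0.2,0,0,0,0,-1],[-0.16,0.4,0,0,0,0,-1],[-0.24,0.6,0,0,0,0,-1],[-0.32,0.8,0,0,0,0,-1],[-0.348,0.9,0,0,0,0,-1],[-0.348,0.9,0,0,0,0,-1],[-0.348,0.9,0,0,0,0,-1],[-0.348,0.9,0,0,0,0,-1]]}}

```text
t: 25.5
tcp_pos: [620.9, 21.2, 198.5]
eef_rot: [-3.141, -0.0, 2.958]
wrist_force: [-0.0, -0.7, 0.3]
grip_width: 0.267
finger_force: 60.0
```

Call:
{"method": "servo_tool", "body": {"steps": [[0,0.1,0,0,0,0,-1],[0,0.2,0.1,0,0,0,-1],[0,0.2,0.2,0,0,0,-1],[0,0.2,0.3,0,0,0,-1],[0,0.2,0.34,0,0,0,-1],[0,0.2,0.34,0,0,0,-1],[0,0.2,0.34,0,0,0,-1],[0,0.2,0.34,0,0,0,-1]]}}

```text
t: 26.3
tcp_pos: [629.5, 63.1, 131.8]
eef_rot: [3.141, 0.002, 2.961]
wrist_force: [-0.3, 0.2, 0.3]
grip_width: 0.267
finger_force: 60.0
```

Run:
```python
from h import *
look("wrist","w7"); step((627.8,64.1,79),np.pi-.18); s=bot.sense();print(s["tcp_pos"])
```

```text
step [0.0094 0.0027 0.2636] [ 0.0003  0.0007 -0.0002]
[629.43506357  63.20413667 131.71810462]
```

Call:
{"method": "servo_tool", "body": {"steps": [[0.011,0.002,0.04,0,0,0,-1],[0.011,0.002,0.04,0,0,0,-1],[0.011,0.002,0.04,0,0,0,-1],[0.011,0.002,0.04,0,0,0,-1],[0.011,0.002,0.04,0,0,0,-1],[0.011,0.002,0.04,0,0,0,-1],[0.011,0.002,0.04,0,0,0,-1],[0.011,0.002,0.04,0,0,0,-1]]}}

```text
t: 27.15
tcp_pos: [626.6, 64.3, 122.4]
eef_rot: [3.142, 0.0, 2.962]
wrist_force: [-0.6, 0.6, 0.1]
grip_width: 0.266
finger_force: 60.0
```

Run:
```python
from h import *
look("wrist","w7"); step((627.8,64.1,79),np.pi-.18); s=bot.sense();print(s["tcp_pos"])
```

```text
step [-0.0061 -0.      0.2169] [ 0.  0. -0.]
[626.58838021  64.32123258 122.377845  ]
```

Call:
{"method": "servo_tool", "body": {"steps": [[-0.002,0,0.03,0,0,0,-1],[-0.002,0,0.06,0,0,0,-1],[-0.002,0,0.1,0,0,0,-1],[-0.002,0,0.14,0,0,0,-1],[-0.002,0,0.18,0,0,0,-1],[-0.002,0,0.21,0,0,0,-1],[-0.002,0,0.225,0,0,0,-1],[-0.002,0,0.225,0,0,0,-1]]}}

```text
t: 28.0
tcp_pos: [626.9, 64.1, 79.0]
eef_rot: [3.141, -0.001, 2.961]
wrist_force: [-5.0, 0.1, 10.4]
grip_width: 0.269
finger_force: 61.1
```

Call:
{"method": "servo_tool", "body": {"steps": [[0,0,0,0,0,0,0],[0,0,0,0,0,0,0],[0,0,0,0,0,0,0],[0,0,-0.2,0,0,0,0],[0,0,-0.4,0,0,0,0],[0,0,-0.6,0,0,0,0],[0,0,-0.8,0,0,0,0],[0,0,-0.8,0,0,0,0]]}}

```text
t: 28.8
tcp_pos: [630.2, 64.1, 243.9]
eef_rot: [3.137, 0.01, 2.961]
wrist_force: [-0.3, 0.4, 0.3]
grip_width: 0.501
finger_force: 0.0
```

Call:
{"method": "servo_tool", "body": {"steps": [[0.8,0.8,0,0,0,0,0],[0.8,0.8,0,0,0,0,0],[0.8,0.8,0,0,0,0,0],[0.8,0.8,0,0,0,0,0],[0.8,0.8,0,0,0,0,0],[0.8,0.8,0,0,0,0,0],[0.8,0.8,0,0,0,0,0],[0.8,0.8,0,0,0,0,0]]}}

```text
t: 29.6
tcp_pos: [499.0, 248.7, 237.0]
eef_rot: [-3.141, 0.0, 2.959]
wrist_force: [0.5, -0.5, -0.1]
grip_width: 0.501
finger_force: 0.0
```

Run:
```python
from h import *
import pickle
v=look("wrist","w8"); pickle.dump(v,open("w8.pkl","wb")); s=bot.sense();print(s["tcp_pos"],s["eef_rot"])
```

```text
[499.14510252 248.49268007 237.05016164] [-3.14083759e+00  2.97709916e-04  2.95847382e+00]
```

View pics/w8.png

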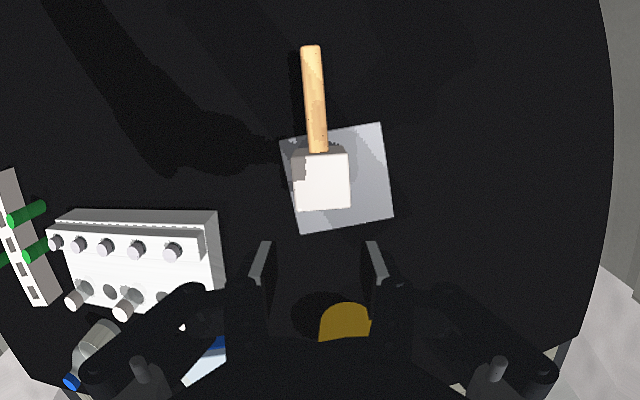

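The mallet head's top is centred near (323, 181). Its handle runs up to (311, 46), and the mat's corners are (280, 138), (381, 123), (393, 214) and (302, 234). All three vials now stand in the block.

```bash
cat > m.py <<'E'
from h import *
def mallet(v,zf=4):
    hsv=cv2.cvtColor(v["im"],cv2.COLOR_RGB2HSV)
    m=cv2.inRange(hsv,(8,70,100),(25,255,255)); n,l,st,ce=cv2.connectedComponentsWithStats(m)
    ks=[k for k in range(1,n) if st[k,4]>300 and st[k,1]<230]; k=max(ks,key=lambda k:st[k,4]/(1+st[k,1]))
    L=[];ys,xs=np.where(l==k)
    lo,hi=ys.min()+8,ys.max()-8
    for y in range(lo,hi,3):
        r=xs[ys==y]; L.append([(r.min()+r.max())/2,y])
    P=cast(v,np.array(L),zf+53); d=np.polyfit(P[:,0],P[:,1],1)
    end=cast(v,np.array([L[0][0],ys.min()]),zf+53)[0]
    yaw=np.arctan(d[0]); u=np.array([np.cos(yaw),np.sin(yaw)])
    print("handle yaw",yaw.round(4),"line resid",np.abs(np.polyval(d,P[:,0])-P[:,1]).max().round(2),"axis from end",(end+135*u).round(1))
    return yaw
E
python3 - <<'E'
from m import *
import pickle
v=pickle.load(open("w8.pkl","rb")); mallet(v)
g=v["im"].astype(int); gray=g.mean(2); m=((gray>185)&(g.max(2)-g.min(2)<40)).astype(np.uint8)
n,l,st,ce=cv2.connectedComponentsWithStats(m); k=l[190,335]; print(st[k])
cs,_=cv2.findContours((l==k).astype(np.uint8),0,cv2.CHAIN_APPROX_NONE)
h=cv2.convexHull(cs[0])[:,0].astype(float); W=cast(v,h,68); r=cv2.minAreaRect(W.astype(np.float32)); print("head",r)
m=((gray>100)&(gray<185)&(g.max(2)-g.min(2)<30)).astype(np.uint8); n,l,st,ce=cv2.connectedComponentsWithStats(m); k=l[160,370]; print(st[k])
cs,_=cv2.findContours((l==k).astype(np.uint8),0,cv2.CHAIN_APPROX_NONE); W=cast(v,np.vstack(cs)[:,0].astype(float),4); print("mat",cv2.minAreaRect(W.astype(np.float32)))
E
```

```text
handle yaw -0.1004 line resid 0.39 axis from end [498.9 251.7]
[ 293  154   58   59 2752]
head ((498.0706481933594, 251.1547088623047), (55.60467529296875, 55.1757926940918), 84.71886444091797)
[ 290  122  104  113 4671]
mat ((514.0255737304688, 269.5126953125), (119.27591705322266, 119.7814712524414), 1.1900835037231445)
```

Run:
```python
from h import *
step((445.6,256.5,110),np.pi-.098)
```

```text
step [ 0.2707 -0.0089  0.6352] [-0.0002  0.0001 -0.0271]
```

Call:
{"method": "servo_tool", "body": {"steps": [[0.2,-0.009,0.1,0,0,-0.027,0],[0.27,-0.009,0.3,0,0,-0.027,0],[0.27,-0.009,0.5,0,0,-0.027,0],[0.27,-0.009,0.63,0,0,-0.027,0],[0.27,-0.009,0.63,0,0,-0.027,0],[0.27,-0.009,0.63,0,0,-0.027,0],[0.27,-0.009,0.63,0,0,-0.027,0],[0.27,-0.009,0.63,0,0,-0.027,0]]}}

```text
t: 30.45
tcp_pos: [446.1, 258.7, 113.1]
eef_rot: [3.139, 0.002, 3.046]
wrist_force: [-0.9, 0.2, 0.7]
grip_width: 0.496
finger_force: 0.0
```

Run:
```python
from m import *
v=look("wrist"); step((445.6,256.5,47),np.pi-.098); print(bot.sense()["tcp_pos"])
mallet(v)
```

```text
step [ 0.0011 -0.0118  0.3296] [0.0007 0.0007 0.0007]
[445.89711266 258.69966866 112.93299625]
handle yaw -0.1007 line resid 0.35 axis from end [498.2 251.3]
```

Call:
{"method": "servo_tool", "body": {"steps": [[0,-0.01,0.05,0,0,0,0],[0,-0.01,0.12,0,0,0,0],[0,-0.01,0.2,0,0,0,0],[0,-0.01,0.27,0,0,0,0],[0,-0.01,0.325,0,0,0,0],[0,-0.01,0.325,0,0,0,0],[0,-0.01,0.325,0,0,0,0],[0,-0.01,0.325,0,0,0,0]]}}

```text
t: 31.3
tcp_pos: [445.1, 256.6, 46.9]
eef_rot: [3.141, 0.001, 3.046]
wrist_force: [0.5, -0.2, -0.5]
grip_width: 0.503
finger_force: 0.0
```

Call:
{"method": "servo_tool", "body": {"steps": [[0,0,0,0,0,0,-0.4],[0,0,0,0,0,0,-0.6],[0,0,0,0,0,0,-1],[0,0,0,0,0,0,-1],[0,0,0,0,0,0,-1],[0,0,0,0,0,0,-1],[0,0,0,0,0,0,-1],[0,0,0,0,0,0,-1]]}}

```text
t: 32.1
tcp_pos: [445.0, 256.5, 47.1]
eef_rot: [3.141, 0.001, 3.046]
wrist_force: [-2.0, -0.4, 5.2]
grip_width: 0.226
finger_force: 58.7
```

Call:
{"method": "servo_tool", "body": {"steps": [[0,0,-0.1,0,0,0,-1],[0,0,-0.2,0,0,0,-1],[0,0,-0.4,0,0,0,-1],[0,0,-0.6,0,0,0,-1],[0,0,-0.6,0,0,0,-1],[0,0,-0.6,0,0,0,-1],[0,0,-0.6,0,0,0,-1],[0,0,-0.6,0,0,0,-1]]}}

```text
t: 32.9
tcp_pos: [443.4, 255.5, 164.4]
eef_rot: [-3.139, -0.003, 3.046]
wrist_force: [-0.3, 1.1, -2.6]
grip_width: 0.228
finger_force: 59.2
```

Run:
```python
from m import *
import pickle
v=look("wrist","w9"); p=bot.sense()["tcp_pos"]; print(p); pickle.dump(v,open("w9.pkl","wb")); mallet(v,p[2]-43)
```

```text
[443.64017218 255.60002794 164.63666925]
handle yaw -0.098 line resid 0.2 axis from end [497.  250.4]
```

View pics/w9.png

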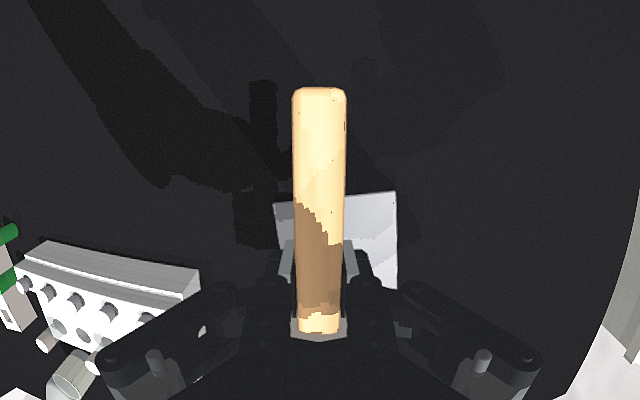

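The mallet is held level, head forward. Going above pin 4.

Run:
```python
from h import *
step((486.7,89.8,160),np.pi-.18)
```

```text
step [-0.2932 -0.8047  0.0244] [-0.0008 -0.0007  0.027 ]
```

Call:
{"method": "servo_tool", "body": {"steps": [[-0.06,-0.16,0,0,0,0.007,-1],[-0.12,-0.32,0,0,0,0.014,-1],[-0.18,-0.48,0,0,0,0.02,-1],[-0.24,-0.64,0,0,0,0.027,-1],[-0.293,-0.8,0.02,0,0,0.027,-1],[-0.293,-0.8,0.02,0,0,0.027,-1],[-0.293,-0.8,0.02,0,0,0.027,-1],[-0.293,-0.8,0.02,0,0,0.027,-1]]}}

```text
t: 33.75
tcp_pos: [487.2, 92.5, 161.8]
eef_rot: [-3.141, -0.001, 2.963]
wrist_force: [-0.3, 0.6, -2.9]
grip_width: 0.224
finger_force: 59.3
```

Run:
```python
from m import *
v=look("wrist","w10"); p=bot.sense()["tcp_pos"]; print(p); mallet(v,p[2]-43); step((486.7,89.8,122),np.pi-.18)
```

```text
[487.23519146  92.70687083 161.93387289]
handle yaw -0.1814 line resid 0.2 axis from end [540.1  82.9]
step [-1.000e-04 -1.480e-02  1.997e-01] [-0.     -0.0002  0.0007]
```

Call:
{"method": "servo_tool", "body": {"steps": [[0,-0.013,0,0,0,0,-1],[0,-0.013,0.05,0,0,0,-1],[0,-0.013,0.1,0,0,0,-1],[0,-0.013,0.14,0,0,0,-1],[0,-0.013,0.175,0,0,0,-1],[0,-0.013,0.205,0,0,0,-1],[0,-0.013,0.205,0,0,0,-1],[0,-0.013,0.205,0,0,0,-1]]}}

```text
t: 34.6
tcp_pos: [486.9, 89.0, 121.3]
eef_rot: [3.141, -0.001, 2.962]
wrist_force: [-3.4, 0.3, 3.5]
grip_width: 0.226
finger_force: 60.4
```

Run:
```python
from m import *
v=look("wrist","w11"); p=bot.sense()["tcp_pos"]; print(p,bot.sense()["wrist_force"]); mallet(v,p[2]-43); step((486.7,89.8,122),np.pi-.18)
```

```text
[486.89447782  89.00739201 121.29492639] [-4.06373008  0.54627353  4.20110416]
handle yaw -0.1821 line resid 0.28 axis from end [539.8  79.4]
step [ 0.0017  0.0037 -0.0035] [ 0.0001 -0.0003 -0.    ]
```

Call:
{"method": "servo_tool", "body": {"steps": [[0,0,0.01,0,0,0,-1],[0,0,0.02,0,0,0,-1],[0,0,0.025,0,0,0,-1],[0,0,0.025,0,0,0,-1],[0,0,0.025,0,0,0,-1],[0,0,0.025,0,0,0,-1],[0,0,0.025,0,0,0,-1],[0,0,0.025,0,0,0,-1]]}}

```text
t: 35.45
tcp_pos: [485.9, 89.3, 118.8]
eef_rot: [3.14, -0.004, 2.961]
wrist_force: [-17.0, -1.5, 26.7]
grip_width: 0.225
finger_force: 64.6
```

Run:
```python
from m import *
v=look("wrist","w11"); p=bot.sense()["tcp_pos"]; print(p,bot.sense()["wrist_force"],bot.sense()["wrist_torque"]); mallet(v,p[2]-43)
```

```text
[485.92598314  89.27423449 118.81171737] [-17.18731699  -1.58970331  27.40098404] [-0.42669868  2.82488034 -0.16928748]
handle yaw -0.1838 line resid 0.19 axis from end [538.5  79.5]
```

View pics/w11.png

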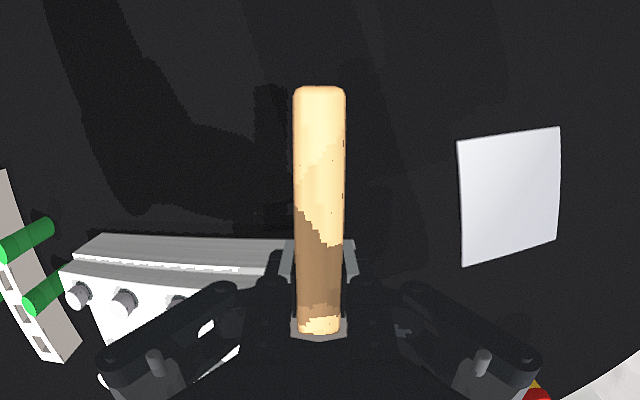

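The force rose to 27 N against a hard stop, so pin 4 is home, and the mallet has not slipped in the grip. I'll lift and go on to pin 2.

Call:
{"method": "servo_tool", "body": {"steps": [[0,0,-0.1,0,0,0,-1],[0,0,-0.2,0,0,0,-1],[0,0,-0.22,0,0,0,-1],[0,-0.12,-0.22,0,0,0,-1],[0,-0.24,-0.22,0,0,0,-1],[0,-0.36,-0.22,0,0,0,-1],[0,-0.48,-0.22,0,0,0,-1],[0,-0.48,-0.22,0,0,0,-1]]}}

```text
t: 36.3
tcp_pos: [469.2, -9.5, 159.2]
eef_rot: [-3.14, -0.001, 2.956]
wrist_force: [-0.5, -0.2, -2.4]
grip_width: 0.227
finger_force: 60.2
```

Run:
```python
from m import *
v=look("scene","s2"); p=bot.sense()["tcp_pos"]; print(p); step((469.5,-4.6,122),np.pi-.18); w=look("wrist"); mallet(w,p[2]-43)
cv2.imwrite("pics/s2c.png",cv2.resize(v["im"][130:280,260:410,::-1],None,fx=4,fy=4,interpolation=cv2.INTER_CUBIC))
```

```text
[469.55676079  -7.30529499 159.35710802]
step [0.0027 0.0133 0.1868] [-0.0001 -0.0001 -0.0011]
handle yaw -0.1838 line resid 0.14 axis from end [522.1 -16.9]
```

View pics/s2c.png

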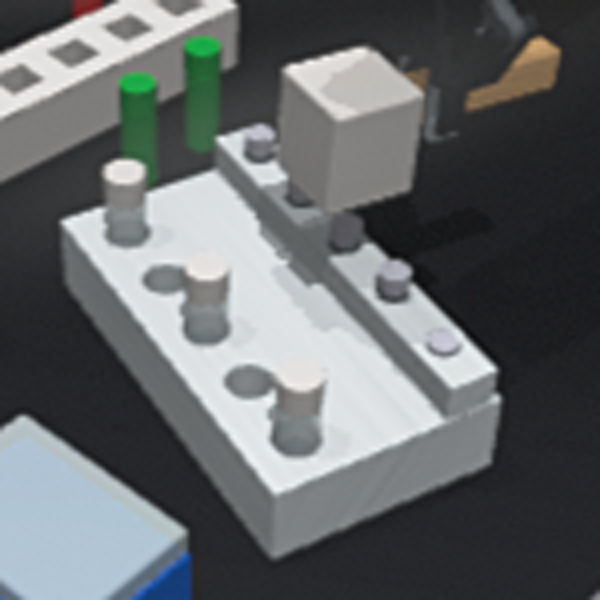

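The crop shows pin 4 down and the others up, with vials in sockets 0, 2 and 4. Now pin 2.

Call:
{"method": "servo_tool", "body": {"steps": [[0,0.01,0,0,0,0,-1],[0,0.01,0.05,0,0,0,-1],[0,0.01,0.1,0,0,0,-1],[0,0.01,0.14,0,0,0,-1],[0,0.01,0.17,0,0,0,-1],[0,0.01,0.2,0,0,0,-1],[0,0.01,0.217,0,0,0,-1],[0,0.01,0.217,0,0,0,-1]]}}

```text
t: 37.2
tcp_pos: [469.2, -3.1, 118.0]
eef_rot: [3.141, -0.004, 2.962]
wrist_force: [-12.1, 1.9, 16.8]
grip_width: 0.227
finger_force: 63.5
```

Call:
{"method": "servo_tool", "body": {"steps": [[0,0,-0.1,0,0,0,-1],[0,0,-0.2,0,0,0,-1],[0,0,-0.22,0,0,0,-1],[0,-0.12,-0.22,0,0,0,-1],[0,-0.24,-0.22,0,0,0,-1],[0,-0.36,-0.22,0,0,0,-1],[0,-0.475,-0.22,0,0,0,-1],[0,-0.475,-0.22,0,0,0,-1]]}}

```text
t: 38.0
tcp_pos: [452.2, -100.7, 160.0]
eef_rot: [-3.14, -0.001, 2.956]
wrist_force: [0.2, 0.0, -1.5]
grip_width: 0.226
finger_force: 60.7
```

Run:
```python
from m import *
w=look("wrist"); p=bot.sense()["tcp_pos"]; print(p); step((452.3,-99.1,115.9),np.pi-.18); mallet(w,p[2]-43)
```

```text
[452.69422904 -98.59750152 160.0275789 ]
step [ 0.0013 -0.0028  0.2206] [-0.0001 -0.0002 -0.0011]
handle yaw -0.186 line resid 0.3 axis from end [ 504.7 -110.4]
```

Call:
{"method": "servo_tool", "body": {"steps": [[0,0,0,0,0,0,-1],[0,0,0.05,0,0,0,-1],[0,0,0.1,0,0,0,-1],[0,0,0.14,0,0,0,-1],[0,0,0.17,0,0,0,-1],[0,0,0.2,0,0,0,-1],[0,0,0.22,0,0,0,-1],[0,0,0.22,0,0,0,-1]]}}

```text
t: 38.85
tcp_pos: [452.5, -96.6, 117.4]
eef_rot: [3.14, -0.003, 2.962]
wrist_force: [-8.5, 2.7, 11.4]
grip_width: 0.224
finger_force: 63.1
```

Call:
{"method": "servo_tool", "body": {"steps": [[0,0,0.01,0,0,0,-1],[0,0,0.015,0,0,0,-1],[0,0,0.015,0,0,0,-1],[0,0,-0.1,0,0,0,-1],[0,0,-0.2,0,0,0,-1],[0,0,-0.3,0,0,0,-1],[0.2,0.1,-0.35,0,0,0,-1],[0.2,0.1,-0.35,0,0,0,-1]]}}

```text
t: 39.65
tcp_pos: [415.7, -67.8, 187.7]
eef_rot: [3.137, 0.001, 2.965]
wrist_force: [0.2, 0.2, -2.4]
grip_width: 0.227
finger_force: 61.6
```

Run:
```python
from m import *
v=look("scene","s3"); p=bot.sense()["tcp_pos"]; print(p)
# mat yaw ~0.02; keep mallet yaw -0.0: tool yaw pi; grip 53.4 behind head
step((470,100,185),np.pi-.09)
cv2.imwrite("pics/s3c.png",cv2.resize(v["im"][130:280,260:410,::-1],None,fx=4,fy=4,interpolation=cv2.INTER_CUBIC))
```

```text
[417.07436663 -68.95565753 187.32607243]
step [-0.1115  0.8782  0.0148] [ 0.001   0.0007 -0.0278]
```

View pics/s3c.png

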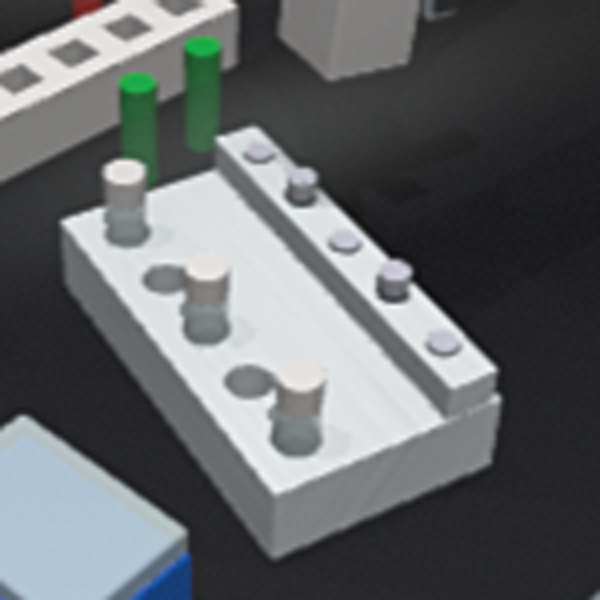

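Pins 0, 2 and 4 are down, and 1 and 3 are still up. Now to return the mallet to the mat.

Call:
{"method": "servo_tool", "body": {"steps": [[-0.11,0.2,0,0.001,0,-0.01,-1],[-0.11,0.4,0,0.001,0,-0.02,-1],[-0.11,0.6,0,0.001,0,-0.028,-1],[-0.11,0.8,0,0.001,0,-0.028,-1],[-0.11,0.878,0,0.001,0,-0.028,-1],[-0.11,0.878,0,0.001,0,-0.028,-1],[-0.11,0.878,0,0.001,0,-0.028,-1],[-0.11,0.878,0,0.001,0,-0.028,-1]]}}

```text
t: 40.5
tcp_pos: [470.8, 96.5, 186.5]
eef_rot: [-3.138, -0.0, 3.047]
wrist_force: [0.2, -0.6, -1.4]
grip_width: 0.225
finger_force: 61.6
```

Call:
{"method": "servo_tool", "body": {"steps": [[0.03,0.2,0,0,0,0,-1],[0.06,0.4,0,0,0,0,-1],[0.1,0.6,0,0,0,0,-1],[0.123,0.8,0.1,0,0,0,-1],[0.123,0.866,0.3,0,0,0,-1],[0.123,0.866,0.5,0,0,0,-1],[0.123,0.866,0.55,0,0,0,-1],[0.123,0.866,0.55,0,0,0,-1]]}}

```text
t: 41.3
tcp_pos: [461.6, 270.6, 75.1]
eef_rot: [-3.135, -0.002, 3.047]
wrist_force: [-0.2, -0.5, -1.4]
grip_width: 0.226
finger_force: 61.5
```

Run:
```python
from m import *
v=look("wrist"); p=bot.sense()["tcp_pos"]; print(p); step((461,274.4,47),np.pi-.09); mallet(v,p[2]-43)
```

```text
[462.98590962 271.64661222  77.07168885]
step [0.0112 0.0133 0.1503] [-0.0011  0.0001 -0.0014]
handle yaw -0.0923 line resid 0.3 axis from end [514.6 265.9]
```

Call:
{"method": "servo_tool", "body": {"steps": [[0.004,0.014,0.03,-0.001,0,-0.001,-1],[0.004,0.014,0.06,-0.001,0,-0.001,-1],[0.004,0.014,0.09,-0.001,0,-0.001,-1],[0.004,0.014,0.11,-0.001,0,-0.001,-1],[0.004,0.014,0.13,-0.001,0,-0.001,-1],[0.004,0.014,0.14,-0.001,0,-0.001,-1],[0.004,0.014,0.14,-0.001,0,-0.001,-1],[0.004,0.014,0.14,-0.001,0,-0.001,-1]]}}

```text
t: 42.15
tcp_pos: [461.6, 275.7, 48.4]
eef_rot: [3.142, 0.0, 3.053]
wrist_force: [0.8, -0.3, -3.0]
grip_width: 0.229
finger_force: 61.5
```

Run:
```python
from m import *
v=look("wrist"); s=bot.sense();p=s["tcp_pos"]; print(p,s["wrist_force"]); step((461,274.4,47),np.pi-.09); mallet(v,p[2]-43)
```

```text
[461.67716892 275.79058718  48.54567393] [-0.28858117 -0.28985279 -3.66034882]
step [ 0.0028 -0.0072  0.0077] [0.0001 0.     0.0003]
handle yaw -0.0875 line resid 0.29 axis from end [514.5 271.2]
```

Lower the last 2 mm, release, and back off straight up.

Call:
{"method": "servo_tool", "body": {"steps": [[0.002,-0.006,0,0,0,0,-1],[0.002,-0.006,0.005,0,0,0,-1],[0.002,-0.006,0.01,0,0,0,-1],[0.002,-0.006,0.012,0,0,0,-1],[0.002,-0.006,0.012,0,0,0,-1],[0.002,-0.006,0.012,0,0,0,-1],[0.002,-0.006,0.012,0,0,0,-1],[0.002,-0.006,0.012,0,0,0,-1]]}}

```text
t: 43.0
tcp_pos: [461.1, 274.6, 46.0]
eef_rot: [3.141, -0.0, 3.053]
wrist_force: [0.1, -1.4, -1.4]
grip_width: 0.221
finger_force: 61.5
```

Call:
{"method": "servo_tool", "body": {"steps": [[0,0,0,0,0,0,-0.4],[0,0,0,0,0,0,-0.2],[0,0,0,0,0,0,0],[0,0,0,0,0,0,0],[0,0,0,0,0,0,0],[0,0,0,0,0,0,0],[0,0,0,0,0,0,0],[0,0,0,0,0,0,0]]}}

```text
t: 43.8
tcp_pos: [461.0, 274.5, 46.0]
eef_rot: [3.141, -0.0, 3.053]
wrist_force: [0.2, 0.5, -0.6]
grip_width: 0.502
finger_force: 0.0
```

Call:
{"method": "servo_tool", "body": {"steps": [[0,0,-0.1,0,0,0,0],[0,0,-0.2,0,0,0,0],[0,0,-0.4,0,0,0,0],[0,0,-0.6,0,0,0,0],[0,0,-0.8,0,0,0,0],[0,0,-0.95,0,0,0,0],[-0.1,0,-0.95,0,0,0,0],[-0.1,0,-0.95,0,0,0,0]]}}

```text
t: 44.6
tcp_pos: [483.1, 272.2, 237.3]
eef_rot: [3.14, 0.003, 3.051]
wrist_force: [0.1, -1.0, 0.6]
grip_width: 0.502
finger_force: 0.0
```

Run:
```python
from m import *
v=look("wrist","w12"); t=look("top"); print(bot.sense()["tcp_pos"]); mallet(v)
g=v["im"].astype(int); gray=g.mean(2); lo=(g.max(2)-g.min(2)<40)
for n,m,z in(("head",(gray>185)&lo,68),("mat",(gray>95)&(gray<=185)&lo,4)):
    n_,l,st,ce=cv2.connectedComponentsWithStats(m.astype(np.uint8)); c=proj(v,[(514,269.5,68)])[0] if n=="head" else proj(v,[(550,310,4)])[0]
    k=l[int(c[1]),int(c[0])]; cs,_=cv2.findContours((l==k).astype(np.uint8),0,cv2.CHAIN_APPROX_NONE)
    print(n,st[k],cv2.minAreaRect(cast(v,np.vstack(cs)[:,0].astype(float),z).astype(np.float32)))
```

```text
[480.47756263 272.36623649 235.33641422]
handle yaw -0.0884 line resid 0.3 axis from end [518.  269.3]
head [ 291  191   56   52 2789] ((517.5052490234375, 269.7578430175781), (54.998287200927734, 54.706565856933594), 84.81510162353516)
mat [ 263  141  108  104 5095] ((515.267578125, 269.7619323730469), (122.64385223388672, 120.04234313964844), 0.8873674273490906)
```

View pics/w12.png

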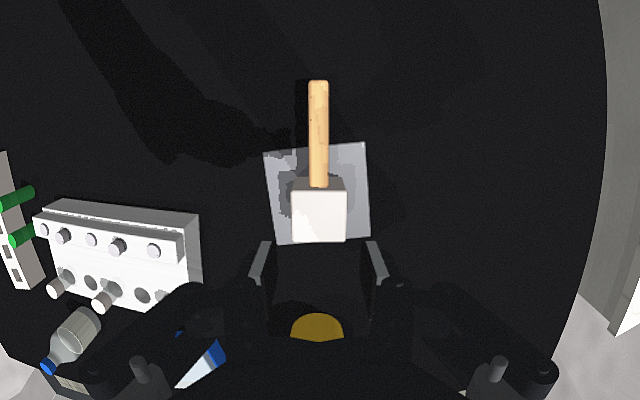

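The mallet stands on its head within about 2 mm of the mat's centre, and the gripper is clear. Handing in.

```bash
python3 -c "
from cell import bot; print(bot.sign_off())"
```

```text
the job is handed in; nothing more can be done
None
```

The job is handed in: all three vials were pushed down into sockets 0, 2 and 4 and their pins driven home with the mallet, pins 1 and 3 are still up, and the mallet stands on its head within about 3 mm of the mat's centre.

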